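# Slide the tall thimble stand into its display bay

## Robot

A 7-joint arm with a two-finger parallel gripper is mounted at the origin on the work surface. World frame = base frame: x ahead of the robot, y to its left, z up, the work surface at z = 0. Lengths are in m, angles in degrees, forces in N, time in s.
With the tool pointing down it reaches from about 0.4 to 0.875 m from the base axis. Payload 6.5 kg.
Tool frame: the origin (TCP) lies at the very end of the fingers, on their centre line; the grasp point (between the pads) lies 19 mm behind it; y points along the fingers, z is the direction in which the jaws open and shut, and the axes are right-handed (so a half turn about y gives the same grasp; the last joint's range is limited). The gripper opens to 88 mm and grips with 3 to 60 N. Pads are 18 mm wide; open, the fingers measure 123 mm over their backs; the gripper's body (75 mm by 187 mm) begins 45 mm behind the grasp point.
Start: joints at [72.926, 30.733, -0.252, 88.115, 0.149, 61.152, -4.079], TCP at [0.149, -0.633, 0.209] pointing down, gripper open.
Joint ranges: [-154.64, 154.64], [-21.42, 123.67], [-72.66, 72.17], [13.99, 137.28], [-74.86, 254.86], [10.95, 109.41], [-158.01, 158.01]. Speed limits (degrees/s): [136.94, 136.94, 180, 180, 180, 180, 180].

## Interface

Orientations are given as [roll, pitch, yaw] about the fixed x, y, z axes, in that order (R = Rz(yaw) Ry(pitch) Rx(roll)).
In Python, from rig import r gives the robot as it stands.
- The arm moves only by the shell command python3 -m crank 'ROWS'. ROWS is JSON, one flat list of numbers, 7 for each row, row after row: the shift along the tool's x, y, z in m, then the turn, a rotation vector about the tool's x, y, z in rad, then the finger opening in m, from 0 to 0.0881. In form: [x, y, z, wx, wy, wz, hand, x, y, z, wx, wy, wz, hand, ...]. A call has exactly 5 rows; each row is the pose to reach, as a shift and turn from the pose commanded when the call began, along the tool's axes at that moment; what a row does not reach only later rows make up. A row lasts 1/10 s, in which the tool goes at most 50 mm and 8.59 degrees, less where a joint would pass 70% of its speed; a pose out of reach is approached as far as the arm can. A call with a gripper value outside its range is refused whole. The fingers move at their own pace and stop on an object; the grip force is fixed at half the most. Time passes only in rows, so rows that repeat a pose let the fingers close, or fill a call up. It gives the time, the measured TCP pose, the force and the opening at its end, in the units of the state.
- r.sense(): the state, without advancing time (a new reading comes with each control period).
- r.grab_frame(name): name is "scene" or "top" or "wrist"; returns the picture (420x560x3 uint8, blue, green, red); there is no depth.
- r.camera_params(name): a dict with "fx", "fy", "cx", "cy" (pixels), "extrinsics" (4x4, takes a point from world to camera coordinates); the wrist camera has in their place "tool_from_camera" (4x4, takes a point from camera to tool coordinates, whose origin is the TCP and whose axes are the tool frame's). Camera axes: x right, y down, z forward; pixel columns grow to the right and rows downward; lengths in m; the calibration is good to about 2 mm. The wrist camera is an equidistant fisheye: a pixel r from the principal point sees the ray r / f radians off the axis. A picture is of the moment at which its call begins: read the wrist's pose just before it. camera_params takes no time and is no camera call.
- r.job_done(): hands the job in, once; it reports no verdict.
Trained networks look in the newest picture that a camera, given by its name, has taken for a name from the list of things; names that differ only in an ending like _2 or _b are one class to them, and where a whole thing is asked for, a point or a joint stands for the part that bears it (a point fixed in the world has none). Each returns a list of dicts, best first, with "p" (0 to 1); they miss things now and then, are a little off and sometimes report something else, mostly with a low value. They report only what shows in the picture. A call takes as long as a camera call.
- r.outline_of(camera, label): "pixels" (420x560 bool, what is visible of it) and "extent" ([left, top, right, bottom] in pixels, round what is visible of it).
The state is a dict: "time": time; "joints": joint angles; "dq": joint speeds; "effort": joint torques, N m; "tool_pos": TCP position; "tcp_rot": TCP orientation; "force": force on the tool from outside, world axes, zero at the start; "torque": the same for the moment, N m; "opening": finger opening in m.
Only numpy, scipy, OpenCV 4.12 (cv2) and the standard library are available. Lean on these libraries where they do the work, as an engineer would, in place of code of your own. Each camera call takes 0.05 s, during which the arm holds its last target.

## Task

Push the tall walnut thimble stand across the boards by its broad round foot, keeping it standing on the boards all the way, into the low three-sided wooden bay until its foot rests against the bay's back board. Touch the stand on its foot only, not on its slender column or top, do not lift or tip it, and leave everything else on the trestle where it is.

Things in the scene. Friction and masses are not known exactly. Their poses are not given: they have to be found in the camera images.
- stand: Loose tall walnut thimble stand, 205 mm tall, 0.22 to 0.45 kg: weighted round foot 70 mm across and 22 mm high with a vertical side; above it a slender column 16 mm across (flared at the foot, 25 mm bead half-way), a 32 mm disc at 172 to 180 mm, a brass thimble on top. Stands before the bay's open side; a few newtons slide it. Origin: centre of its underside, z up; round, so yaw does not matter.
- bay: Fixed low three-sided bay of pale wood; walls 28 mm high, 14 mm thick. Origin on the boards at the middle of the back board's inner face; own x runs from the open front (-x, towards the robot) to the back, y to the left. Inside 100 mm wide (y -50 to 50), 52 mm deep (x -52 to 0). Stand home: foot touches the back board, its centre at own x = -35 mm, foot 18 mm proud of the side walls' ends.
- mug: Bystander, to be left alone: blue-glazed pottery mug, 92 mm tall, 80 mm across, handle on its own +y side; origin at the centre of its underside.
- music_box: Bystander, to be left alone: closed rosewood music box, 94 (own x) by 124 (own y) by 65 mm tall; origin at the centre of its underside.
- brooch: Bystander, to be left alone: flat copper round brooch, 42 mm across, 10 mm tall, with a pin 60 mm long across it; lies on the boards beside the bay; origin at the centre of its underside.
- tile: Bystander, to be left alone: loose painted slate tile lying flat, 70 by 70 by 8 mm; origin at the centre of its underside.
- vase: Bystander, to be left alone: terracotta bottle vase, 135 mm tall, 76 mm across its belly; origin at the centre of its underside.
- bowl: Bystander, to be left alone: small wooden bowl, 100 mm across, 40 mm tall; origin at the centre of its underside.
- polish_jar: Bystander, to be left alone: amber glass jar with a metal cap, 60 mm tall, 56 mm across; origin at the centre of its underside.

How it is judged (in metres and radians):
At the end, for the whole second after the job is handed in: The stand stands upright (within 0.06 rad) and still on the boards inside the bay, its foot against the back board (gap of at most 8 mm) (x of stand in the frame of bay between -0.043 and -0.028 m and y of stand in the frame of bay between -0.02 and 0.02 m and angle between stand's own z axis and vertical below 0.06 rad and height (world z) of stand below 0.004 m and linear speed of stand below 0.01 m/s); the robot touches nothing.
It fails at once if the stand tipped by more than 0.2 rad (angle between stand's own z axis and vertical above 0.2 rad).
It fails at once if the stand lifted off the boards (origin above 10 mm) (height (world z) of stand above 0.01 m).
It fails at once if the stand was touched (over 0.5 N) above its foot: on the column, disc or thimble (contact force between any of the fingers, the arm and stand_c1 above 0.5 N or contact force between any of the fingers, the arm and stand_c2 above 0.5 N or contact force between any of the fingers, the arm and stand_c3 above 0.5 N).
It fails at once if a bystander was moved by more than 15 mm (distance of any of mug, music_box, brooch, tile, vase, bowl, polish_jar from where it was at the start of the episode above 0.015 m).
It also fails if it takes over 72 s, if anything falls off the work surface, if the arm or the gripper's body presses on something with over 40 N, if the wrist force passes 120 N, or if a joint passes its speed limit or range.

## Working session

There is one attempt and no reset: what is moved stays moved. The work goes in short steps, Python scripts to look and compute and a shell command to move; the robot and the scene stay as the last step left them, time stands still between calls to the robot, and variables do not carry over. Pictures are saved under pics/ and viewed, and the job is handed in when it is done.

```bash
mkdir -p pics; ls; python3 - <<'E'
from rig import r
import cv2,numpy as np
s=r.sense();print({k:np.round(v,3).tolist() for k,v in s.items()})
for c in ["scene","top"]:
    cv2.imwrite(f"pics/{c}0.png",r.grab_frame(c))
    p=r.camera_params(c);print(c,p)
    for n in ["stand","bay","mug","music_box","brooch","tile","vase","bowl","polish_jar"]:
        o=r.outline_of(c,n)
        print(n,[(round(d["p"],2),list(d["extent"])) for d in o[:3]])
E
```

```text
pics
{'time': 0.0, 'joints': [72.926, 30.778, -0.255, 88.169, 0.15, 61.151, -4.078], 'dq': [-0.055, 0.051, -0.057, -0.087, -0.116, 0.063, 0.037], 'effort': [0.001, -57.098, 0.991, -25.16, -0.056, 0.018, 0.0], 'tool_pos': [0.149, -0.632, 0.209], 'tcp_rot': [-90.097, -0.008, -166.713], 'force': [-0.308, -0.187, -0.237], 'torque': [0.007, -0.035, -0.024], 'opening': 0.088}
scene {'fx': 420.4070606161177, 'fy': 420.4070606161177, 'cx': 282.5727240156062, 'cy': 205.83026117270126, 'extrinsics': array([[-0.63120925,  0.77560582, -0.00323918,  0.35780415],
       [ 0.64404271,  0.52180336, -0.55940168, -0.35404531],
       [-0.43218498, -0.35518568, -0.82889038,  1.25335684],
       [ 0.        ,  0.        ,  0.        ,  1.        ]])}
stand [(0.61, [272.3, 147.2, 299.7, 219.1])]
bay [(0.58, [200.7, 207.3, 259.5, 260.6]), (0.17, [308.5, 263.1, 354.3, 324.4])]
mug [(0.61, [307.5, 260.6, 353.1, 327.2])]
music_box [(0.62, [145.9, 127.6, 200.2, 192.3])]
brooch [(0.82, [266.9, 258.9, 283.2, 276.3])]
tile [(0.71, [186.5, 178.3, 224.2, 212.9]), (0.51, [144.6, 128.9, 202.0, 190.1])]
vase [(0.74, 
[... 271 characters left out ...]
13 ,  0.01003049,  0.00165402],
       [-0.98885352,  0.02308876, -0.14709056,  0.58222621],
       [ 0.1468062 , -0.01357134, -0.98907217,  0.92420841],
       [ 0.        ,  0.        ,  0.        ,  1.        ]])}
stand [(0.95, [258.9, 203.5, 288.8, 237.2])]
bay [(0.74, [266.0, 152.9, 319.1, 183.5])]
mug [(0.73, [159.4, 152.6, 206.7, 191.7])]
music_box [(0.72, [361.3, 162.9, 421.2, 209.9])]
brooch [(0.64, [233.4, 165.9, 252.3, 179.3]), (0.56, [151.8, 240.3, 190.7, 284.6])]
tile [(0.93, [324.5, 169.3, 352.4, 198.9]), (0.67, [137.5, 187.8, 170.5, 221.5])]
vase [(0.89, [138.2, 185.8, 172.2, 220.1])]
bowl [(0.93, [152.1, 244.3, 193.1, 283.1])]
polish_jar [(0.77, [419.5, 246.0, 442.7, 269.5])]
```

View pics/scene0.png

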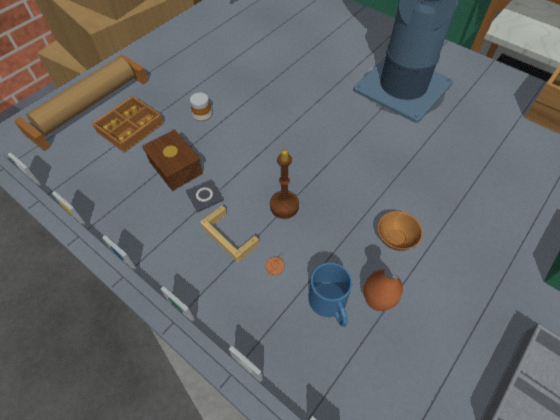

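```bash
python3 - <<'E'
import cv2
a=cv2.imread("pics/top0.png")[120:300,120:460]
cv2.imwrite("pics/top0c.png",cv2.resize(a,None,fx=2.35,fy=2.35,interpolation=cv2.INTER_CUBIC)[:, :800])
a=cv2.imread("pics/top0.png")[140:250,220:360]
cv2.imwrite("pics/top0d.png",cv2.resize(a,None,fx=5,fy=5,interpolation=cv2.INTER_CUBIC))
E
```

```text
(no output)
```

View pics/top0c.png

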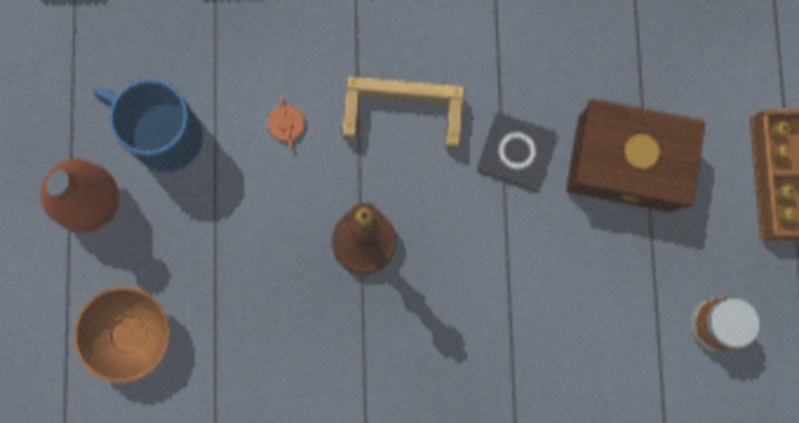

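View pics/top0d.png

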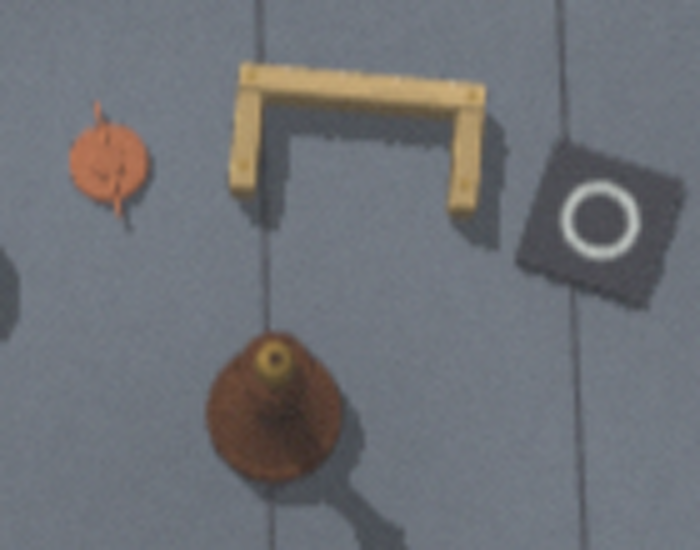

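The top view (up is +x, left is +y) shows the stand's foot at about pixel (275,223). The bay sits ahead of it and slightly to the right, rotated a little. The brooch is at (242,172) and the tile at (339,184). Next I'll compute positions.

```bash
cat > h.py <<'E'
import numpy as np
from rig import r
def P(c,uv,z):
    p=r.camera_params(c);E=p["extrinsics"];R,t=E[:3,:3],E[:3,3]
    d=R.T@np.array([(uv[0]-p["cx"])/p["fx"],(uv[1]-p["cy"])/p["fy"],1]);o=-R.T@t
    return o+d*(z-o[2])/d[2]
def proj(c,X):
    p=r.camera_params(c);E=p["extrinsics"];q=np.atleast_2d(X)@E[:3,:3].T+E[:3,3]
    return q[:,:2]/q[:,2:]*p["fx"]+[p["cx"],p["cy"]]
E
cat > fit.py <<'E'
from h import *
import cv2
from scipy.optimize import least_squares
f=lambda u,v:(220+u/5-.4,140+v/5-.4)
cor={(14,64):(243,63),(14,-64):(486,86),(-52,64):(230,190),(-52,50):(254,193),(-52,-50):(449,212),(-52,-64):(475,213)}
W=np.array([P("top",f(*v),.028)[:2] for v in cor.values()]);M=np.array(list(cor))/1000
def T(q,M):
    c,s=np.cos(q[2]),np.sin(q[2]);return M@np.array([[c,s],[-s,c]])+q[:2]
s=least_squares(lambda q:(T(q,M)-W).ravel(),[.75,-.02,0])
print("bay",s.x,np.degrees(s.x[2]),"resid mm",np.round(s.fun.reshape(-1,2)*1000,1).tolist())
# stand: fit circle at z=.022 top rim / bottom from edges
L=P("top",f(207,414),.016);R=P("top",f(343,414),.016);B=P("top",f(275,482),.012)
print("stand L,R,B",L,R,B,(L+R)/2)
th=np.linspace(0,2*np.pi,60)
for st in [((L+R)/2)[:2]]:
  for dx in (-.004,0,.004):
    c=[st[0]+dx,st[1]]
    for z in (0,.022):
        print(dx,z,(proj("top",np.c_[c[0]+.035*np.cos(th),c[1]+.035*np.sin(th),0*th+z]).max(0)+.4-[220,140])*5)
for n in ["brooch","tile","music_box","mug"]:
    o=r.outline_of("top",n)[0]["extent"];print(n,P("top",o[:2],.01),P("top",o[2:],.01))
i=cv2.imread("pics/scene0.png")
q=s.x
m=np.array([(14,64),(14,-64),(-52,-64),(-52,-50),(0,-50),(0,50),(-52,50),(-52,64)])/1000
cv2.polylines(i,[np.round(proj("scene",np.c_[T(q,m),0*m[:,0]+.028])*8).astype(int)],True,(0,0,255),1,cv2.LINE_AA,3)
c=((L+R)/2)[:2];
for z in(0,.022): cv2.polylines(i,[np.round(proj("scene",np.c_[c[0]+.035*np.cos(th),c[1]+.035*np.sin(th),0*th+z])*8).astype(int)],True,(0,255,0),1,cv2.LINE_AA,3)
cv2.imwrite("pics/s1.png",cv2.resize(i[130:290,180:320],None,fx=4,fy=4)[:600])
E
python3 fit.py
```

```text
bay [ 0.71789226 -0.05303221 -0.12076273] -6.919194489108634 resid mm [[-0.8, 1.4], [-1.3, -0.8], [0.6, 1.3], [0.7, -0.4], [0.8, -0.4], [-0.0, -1.1]]
stand L,R,B [0.56004156 0.02970582 0.016     ] [ 0.55840961 -0.0393711   0.016     ] [ 0.52496913 -0.00401756  0.012     ] [ 0.55922559 -0.00483264  0.016     ]
-0.004 0 [342.94400559 493.18323042]
-0.004 0.022 [344.56738296 489.6694791 ]
0 0 [342.72033496 485.40369871]
0 0.022 [344.33780312 481.719224  ]
0.004 0 [342.49692511 477.63328722]
0.004 0.022 [344.10849687 473.77849621]
brooch [0.71088589 0.09908003 0.01      ] [0.67399124 0.0503607  0.01      ]
tile [ 0.69649118 -0.13846729  0.01      ] [ 0.61633598 -0.20729163  0.01      ]
music_box [ 0.71157309 -0.23575502  0.01      ] [ 0.58346514 -0.38342877  0.01      ]
mug [0.75098906 0.29221298 0.01      ] [0.6438699  0.16847491 0.01      ]
```

View pics/s1.png

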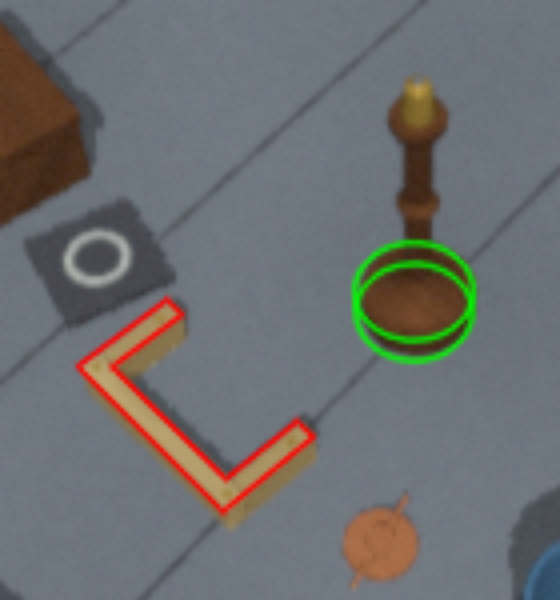

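The bay and stand overlays agree in both views. The bay is at (0.718,-0.053) with yaw -6.9°, and the stand at (0.560,-0.005). A straight push at about -19.6° over 131 mm will do it. I'll set the fingers about 40 mm apart to cradle the foot and tilt the tool back so the gripper body clears the column.

```bash
cat > plan.py <<'E'
import sys,numpy as np
from rig import r
from scipy.spatial.transform import Rotation as Ro
# x y z pushyaw tilt(deg; tip forward)
def rot(yaw,tilt):
    # tool x fwd(+up), tool y pointing down & forward
    t=np.radians(tilt)
    M=np.array([[np.cos(t),np.sin(t),0],[0,0,1],[np.sin(t),-np.cos(t),0]])
    return Ro.from_euler('z',yaw,degrees=True)*Ro.from_matrix(M)
a=list(map(float,sys.argv[1:]))
s=r.sense();R0=Ro.from_euler('xyz',s['tcp_rot'],degrees=True)
R1=rot(a[3],a[4]);d=R0.inv().apply(np.array(a[:3])-s['tool_pos']);w=(R0.inv()*R1).as_rotvec()
print("t",round(s['time'],2),"pos",np.round(s['tool_pos'],4),"rot",np.round(s['tcp_rot'],1),"F",np.round(s['force'],1),"q",np.round(s['joints'],0))
print("shift",np.round(d,4),"turn",np.round(w,3),"deg",np.degrees(np.linalg.norm(w)).round(1))
E
python3 plan.py .40 -.40 .23 -120 0
```

```text
t 1.2 pos [ 0.1493 -0.6326  0.2094] rot [ -90.    -0.  -166.7] F [-0.3 -0.3 -0.2] q [73. 31. -0. 88.  0. 61. -4.]
shift [-0.2974 -0.0206 -0.1688] turn [-0.    -0.815  0.   ] deg 46.7
```

```bash
python3 -m crank '[-0.04,-0.004,-0.024,0,-0.12,0,0.04, -0.085,-0.008,-0.048,0,-0.24,0,0.04, -0.13,-0.012,-0.073,0,-0.36,0,0.04, -0.17,-0.016,-0.097,0,-0.48,0,0.04, -0.215,-0.02,-0.122,0,-0.6,0,0.04]'; python3 plan.py .42 -.25 .23 -90 0
```

```text
time: 1.7
tool_pos: [0.3304, -0.4642, 0.2298]
tcp_rot: [-90.0, -0.0, -132.1]
force: [0.4, -0.3, -1.3]
opening: 0.0501
t 1.7 pos [ 0.3304 -0.4642  0.2298] rot [ -90.    -0.  -132.1] F [ 0.4 -0.3 -1.3] q [ 59.  22. -12.  99.   5.  59.   3.]
shift [-0.219  -0.0004 -0.077 ] turn [-0.    -0.734  0.001] deg 42.1
```

```bash
python3 -m crank '[-0.044,0,-0.015,0,-0.14,0,0.04, -0.088,0,-0.03,0,-0.28,0,0.04, -0.132,0,-0.045,0,-0.42,0,0.04, -0.175,0,-0.061,0,-0.57,0,0.04, -0.219,0,-0.077,0,-0.72,0,0.04]'; python3 plan.py .46 -.07 .23 -55 0
```

```text
time: 2.2
tool_pos: [0.4204, -0.2503, 0.2296]
tcp_rot: [-90.0, -0.0, -90.8]
force: [1.1, -0.7, -0.3]
opening: 0.0399
t 2.2 pos [ 0.4204 -0.2503  0.2296] rot [-90.   -0.  -90.8] F [ 1.1 -0.7 -0.3] q [ 48.  16. -26. 110.   8.  57.  17.]
shift [-0.1808 -0.0005  0.0373] turn [-0.    -0.624  0.001] deg 35.8
```

```bash
python3 -m crank '[-0.036,0,0.007,0,-0.125,0,0.04, -0.072,0,0.015,0,-0.25,0,0.04, -0.108,0,0.022,0,-0.375,0,0.04, -0.144,0,0.03,0,-0.5,0,0.04, -0.181,0,0.037,0,-0.624,0,0.04]'; python3 plan.py .465 .028 .20 -19.6 15
```

```text
time: 2.7
tool_pos: [0.4607, -0.0704, 0.2296]
tcp_rot: [-90.0, -0.0, -55.1]
force: [0.6, 0.4, 0.6]
opening: 0.0404
t 2.7 pos [ 0.4607 -0.0704  0.2296] rot [-90.   -0.  -55.1] F [0.6 0.4 0.6] q [ 36.  15. -38. 112.  11.  57.  28.]
shift [-0.0782  0.0295  0.0599] turn [ 0.081 -0.616 -0.253] deg 38.4
```

```bash
python3 -m crank '[-0.016,0.006,0.012,0.016,-0.123,-0.05,0.04, -0.032,0.012,0.024,0.032,-0.246,-0.1,0.04, -0.047,0.018,0.036,0.048,-0.37,-0.15,0.04, -0.063,0.024,0.048,0.065,-0.493,-0.2,0.04, -0.078,0.03,0.06,0.081,-0.616,-0.253,0.04]'; python3 plan.py .465 .028 .10 -19.6 27
```

```text
time: 3.2
tool_pos: [0.4655, 0.0278, 0.1995]
tcp_rot: [-90.0, -15.1, -19.5]
force: [-0.0, 0.1, -1.0]
opening: 0.0398
t 3.2 pos [0.4655 0.0278 0.1995] rot [-90.  -15.1 -19.5] F [-0.   0.1 -1. ] q [ 26.  10. -45. 125.  27.  38.  33.]
shift [-0.0265  0.0959  0.    ] turn [-0.     0.001 -0.207] deg 11.9
```

```bash
python3 -m crank '[-0.005,0.02,0,0,0,-0.042,0.04, -0.011,0.04,0,0,0,-0.084,0.04, -0.016,0.06,0,0,0,-0.126,0.04, -0.022,0.08,0,0,0,-0.168,0.04, -0.027,0.096,0,0,0,-0.207,0.04]'; python3 plan.py .465 .028 .008 -19.6 27
python3 - <<'E'
from rig import r
import cv2
for c in("scene","top","wrist"): cv2.imwrite(f"pics/{c}2.png",r.grab_frame(c))
E
```

```text
time: 3.7
tool_pos: [0.4514, 0.0184, 0.0975]
tcp_rot: [-93.9, -23.2, -17.5]
force: [-1.5, -0.2, -1.5]
opening: 0.0398
t 3.7 pos [0.4514 0.0184 0.0975] rot [-93.9 -23.2 -17.5] F [-1.5 -0.2 -1.5] q [ 17.  23. -44. 137.  75.  35. -18.]
shift [-0.026   0.0852  0.0191] turn [ 0.053  0.035 -0.066] deg 5.2
```

View pics/scene2.png

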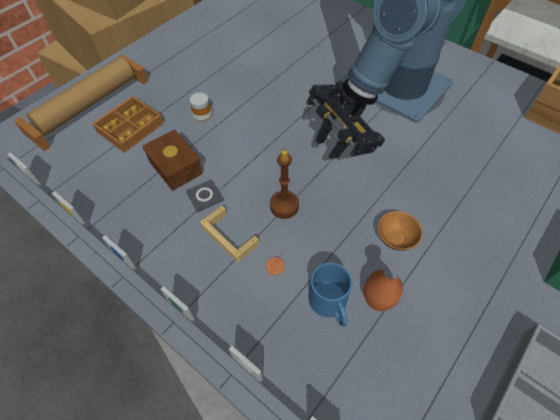

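View pics/wrist2.png

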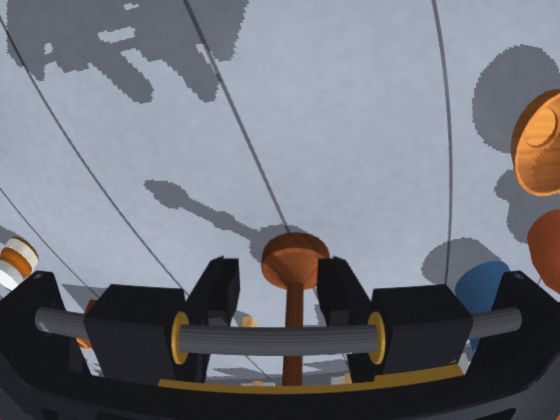

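The scene view shows the gripper behind the stand and clear of it. In the wrist view the stand appears between the fingers, with its foot at (295,260). The arm is at its near limit, with j4 at 137°, so I'll come down a little further forward.

```bash
python3 plan.py .497 .017 .06 -19.6 25
```

```text
t 3.85 pos [0.4499 0.0196 0.0969] rot [-93.3 -22.6 -18. ] F [ 0.5 -0.7  0.3] q [ 19.  23. -45. 136.  75.  34. -18.]
shift [0.0278 0.0508 0.0151] turn [ 0.046  0.027 -0.04 ] deg 3.8
```

```bash
python3 -m crank '[0.006,0.01,0.003,0.01,0.005,-0.01,0.04, 0.012,0.02,0.006,0.02,0.01,-0.02,0.04, 0.018,0.03,0.009,0.03,0.015,-0.03,0.04, 0.024,0.04,0.012,0.04,0.02,-0.04,0.04, 0.028,0.05,0.015,0.046,0.027,-0.04,0.04]'; python3 plan.py .50 .016 .03 -19.6 25
```

```text
time: 4.35
tool_pos: [0.5004, 0.0137, 0.0644]
tcp_rot: [-90.1, -25.5, -19.8]
force: [1.4, 0.5, -0.2]
opening: 0.0402
t 4.35 pos [0.5004 0.0137 0.0644] rot [-90.1 -25.5 -19.8] F [ 1.4  0.5 -0.2] q [ 17.  30. -41. 134.  92.  34. -31.]
shift [-0.0158  0.0305  0.0021] turn [ 0.004 -0.004  0.009] deg 0.6
```

```bash
python3 -m crank '[-0.003,0.006,0.0004,0,0,0,0.04, -0.006,0.012,0.0008,0,0,0,0.04, -0.009,0.018,0.0012,0,0,0.003,0.04, -0.012,0.024,0.0016,0,0,0.006,0.04, -0.0158,0.0305,0.002,0.004,-0.004,0.009,0.04]'; python3 plan.py .502 .0155 .008 -19.6 25
```

```text
time: 4.85
tool_pos: [0.4988, 0.0172, 0.0288]
tcp_rot: [-90.0, -24.9, -19.4]
force: [0.4, -0.3, -0.2]
opening: 0.0399
t 4.85 pos [0.4988 0.0172 0.0288] rot [-90.  -24.9 -19.4] F [ 0.4 -0.3 -0.2] q [ 16.  36. -40. 134. 101.  36. -38.]
shift [-0.0055  0.0204 -0.0005] turn [-0.001  0.003 -0.002] deg 0.2
```

```bash
python3 -m crank '[-0.001,0.004,0,0,0,0,0.04, -0.002,0.008,0,0,0,0,0.04, -0.003,0.012,0,0,0,0,0.04, -0.0045,0.016,0,0,0,0,0.04, -0.0055,0.02,0,0,0,0,0.04]'; python3 plan.py .525 .0075 .008 -19.6 25
python3 - <<'E'
from rig import r
import cv2
for c in("scene","top","wrist"): cv2.imwrite(f"pics/{c}3.png",r.grab_frame(c))
a=cv2.imread("pics/top3.png")[140:280,220:360];cv2.imwrite("pics/top3d.png",cv2.resize(a,None,fx=4,fy=4))
E
```

```text
time: 5.35
tool_pos: [0.501, 0.0168, 0.0074]
tcp_rot: [-90.0, -24.8, -19.4]
force: [0.8, -0.1, 0.9]
opening: 0.0396
t 5.35 pos [0.501  0.0168 0.0074] rot [-90.  -24.8 -19.4] F [ 0.8 -0.1  0.9] q [ 16.  40. -39. 134. 105.  38. -42.]
shift [ 0.0236  0.0103 -0.0008] turn [-0.002  0.004 -0.004] deg 0.3
```

View pics/top3d.png

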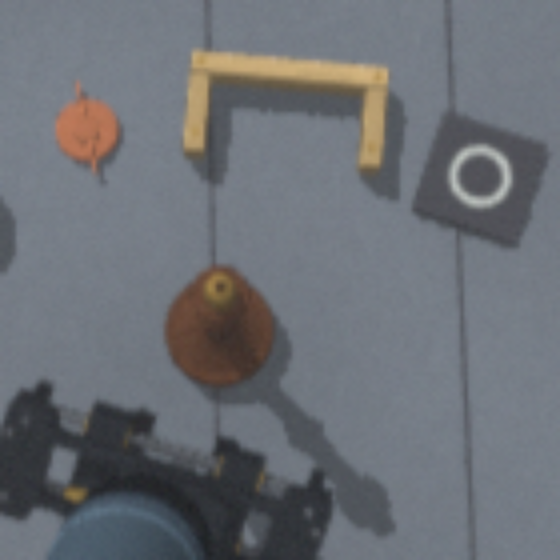

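View pics/wrist3.png

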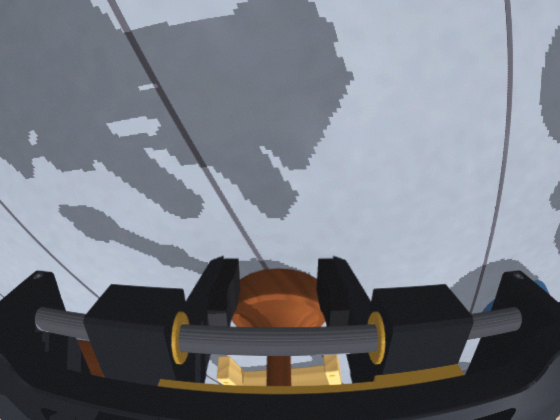

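View pics/scene3.png

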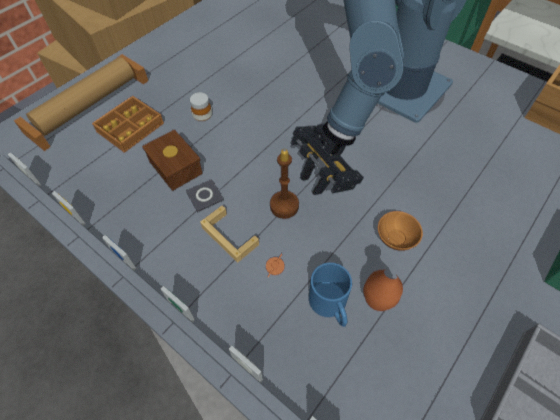

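The top and wrist views show the foot centred between the fingertips and untouched, at about wrist pixel (280,300). Now I'll push slowly.

```bash
python3 -m crank '[0.0045,0.002,0,0,0,0,0.04, 0.009,0.004,0,0,0,0,0.04, 0.0135,0.006,0,0,0,0,0.04, 0.018,0.008,0,0,0,0,0.04, 0.0225,0.010,0,0,0,0,0.04]'; python3 plan.py .552 -.0025 .008 -19.6 25
python3 - <<'E'
from rig import r
import cv2
for c in("top","wrist"): cv2.imwrite(f"pics/{c}4.png",r.grab_frame(c))
E
```

```text
time: 6.0
tool_pos: [0.5247, 0.0084, 0.0082]
tcp_rot: [-90.0, -24.8, -19.4]
force: [-0.2, -0.1, 0.2]
opening: 0.0404
t 6.0 pos [0.5247 0.0084 0.0082] rot [-90.  -24.8 -19.4] F [-0.2 -0.1  0.2] q [ 17.  40. -38. 131. 103.  36. -37.]
shift [ 0.0266  0.0125 -0.0012] turn [-0.001  0.004 -0.004] deg 0.3
```

View pics/wrist4.png

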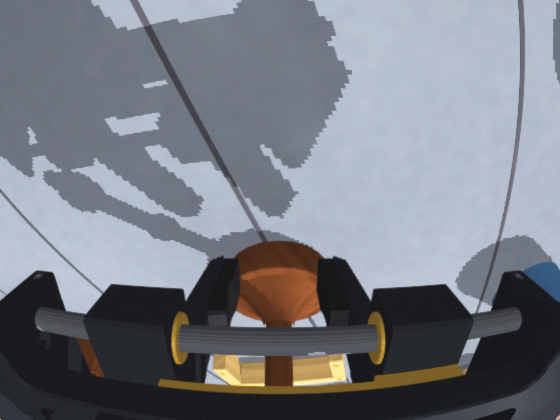

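The foot is nestled between the fingertips and centred. Continuing.

```bash
python3 -m crank '[0.0045,0.0021,0,0,0,0,0.04, 0.009,0.0042,0,0,0,0,0.04, 0.0135,0.0063,0,0,0,0,0.04, 0.018,0.0084,0,0,0,0,0.04, 0.0225,0.0105,0,0,0,0,0.04]'; python3 plan.py .572 -.0095 .008 -19.6 25
python3 - <<'E'
from rig import r
import cv2
for c in("scene","wrist"): cv2.imwrite(f"pics/{c}5.png",r.grab_frame(c))
E
```

```text
time: 6.6
tool_pos: [0.548, 0.0002, 0.0079]
tcp_rot: [-90.0, -24.8, -19.4]
force: [-0.2, 0.2, -0.4]
opening: 0.0398
t 6.6 pos [5.48e-01 2.00e-04 7.90e-03] rot [-90.  -24.8 -19.4] F [-0.2  0.2 -0.4] q [ 17.  40. -36. 128. 102.  34. -33.]
shift [ 0.0235  0.0108 -0.0012] turn [-0.001  0.004 -0.004] deg 0.3
```

View pics/wrist5.png

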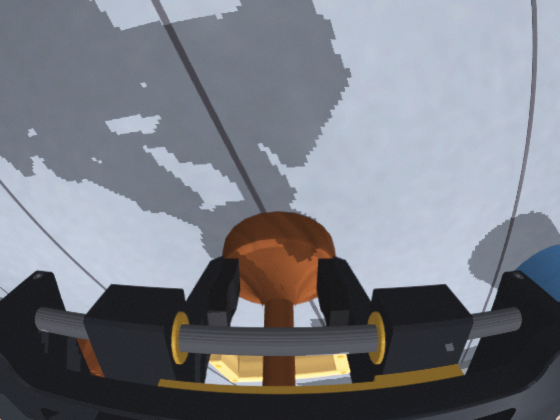

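View pics/scene5.png

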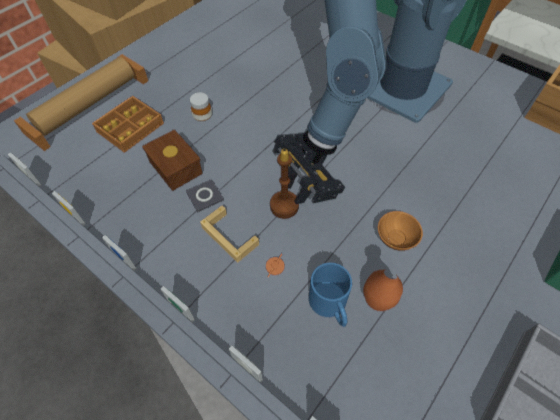

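```bash
python3 - <<'E'
from h import *
import cv2
s=r.sense();t=np.array(s['tool_pos']);print(t,proj("scene",t),proj("top",t))
for c in("scene","top"):
    im=r.grab_frame(c);print(c,[(d["p"],d["extent"]) for d in r.outline_of(c,"stand")][:2])
    u,v=[int(k) for k in proj(c,t)[0]]
    cv2.drawMarker(im,(u,v),(0,255,0),0,8,1)
    cv2.imwrite(f"pics/{c}6.png",cv2.resize(im[v-70:v+70,u-70:u+70],None,fx=4,fy=4,interpolation=cv2.INTER_CUBIC))
    if c=="scene":
        a=cv2.imread("pics/scene0.png");cv2.imwrite("pics/sc0.png",cv2.resize(a[v-70:v+70,u-70:u+70],None,fx=4,fy=4))
E
```

```text
[5.48398592e-01 4.13552377e-05 8.09065591e-03] [[287.4261632 203.5993876]] [[272.79050574 227.02236135]]
scene [(0.98, [273.7, 150.1, 299.9, 218.9])]
top [(0.85, [261.6, 204.7, 288.7, 233.0])]
```

View pics/scene6.png

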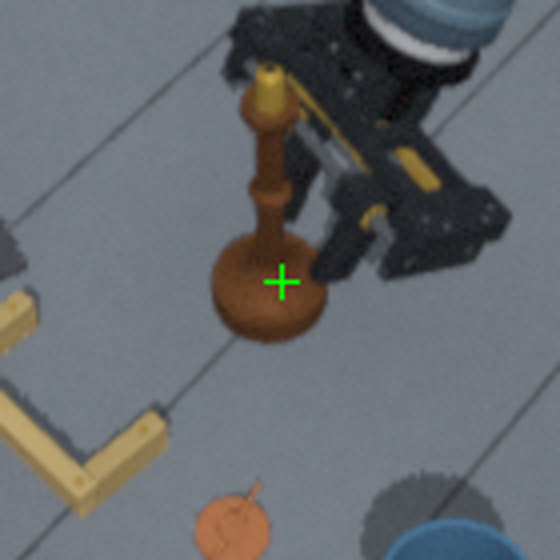

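View pics/top6.png

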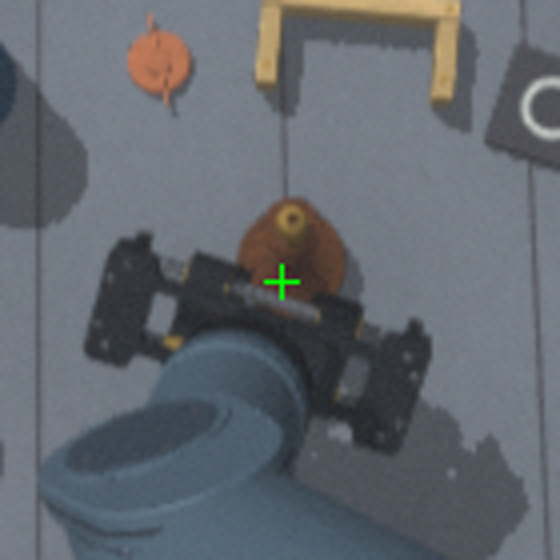

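```bash
python3 - <<'E'
from h import *
from scipy.spatial.transform import Rotation as Ro
import cv2
p=r.camera_params("wrist");print(p)
s=r.sense();R=Ro.from_euler('xyz',s['tcp_rot'],degrees=True).as_matrix();t=np.array(s['tool_pos'])
T=p["tool_from_camera"]
def fish(Xt): # tool pts
    q=(np.atleast_2d(Xt)-T[:3,3])@T[:3,:3]
    n=np.linalg.norm(q[:,:2],axis=1);th=np.arctan2(n,q[:,2]);return q[:,:2]/n[:,None]*(p["fx"]*th)[:,None]+[p["cx"],p["cy"]]
im=r.grab_frame("wrist")
th=np.linspace(0,2*np.pi,60)
for z,c in((0,(255,0,0)),(.022,(0,255,0))):
    W=np.c_[.56+.035*np.cos(th),-.005+.035*np.sin(th),0*th+z];Q=fish((W-t)@R)
    cv2.polylines(im,[np.round(Q).astype(int)],True,c,1)
for X in([0,0,0],[0,0,.02],[0,0,-.02],[.009,0,.02],[-.009,0,.02],[0,-.019,0]): 
    q=fish(X)[0];cv2.drawMarker(im,tuple(int(k) for k in np.round(q)),(0,0,255),0,8,1);print(X,q)
cv2.imwrite("pics/w7.png",im)
for c,uv in(("scene",(300,202)),):
  for z in(0.005,.015,.03):print(z,P(c,uv,z))
print("expected left tip world",t+R@[0,0,.02],t+R@[0,0,-.02])
E
```

```text
{'fx': 325.19226210127806, 'fy': 325.19226210127806, 'cx': 277.8840301563238, 'cy': 211.7150292959664, 'tool_from_camera': array([[-3.06952684e-04,  9.48744740e-01,  3.16043231e-01,
        -8.31345805e-02],
       [ 4.94524813e-05, -3.16043231e-01,  9.48744788e-01,
        -1.74317099e-01],
       [ 9.99999952e-01,  3.06848881e-04,  5.00925366e-05,
         6.06337411e-04],
       [ 0.00000000e+00,  0.00000000e+00,  0.00000000e+00,
         1.00000000e+00]])}
[0, 0, 0] [276.83194002 251.86094803]
[0, 0, 0.02] [310.48468722 251.73692901]
[0, 0, -0.02] [243.20104459 251.69920449]
[0.009, 0, 0.02] [309.87938541 265.1007481 ]
[-0.009, 0, 0.02] [311.07346892 237.83052376]
[0, -0.019, 0] [276.7262876  266.96392006]
0.005 [0.5239676  0.01941231 0.005     ]
0.015 [0.52960181 0.02339067 0.015     ]
0.03 [0.53805313 0.02935821 0.03      ]
expected left tip world [0.55390688 0.01938347 0.00784557] [ 0.54065157 -0.01835639  0.00785573]
```

View pics/w7.png

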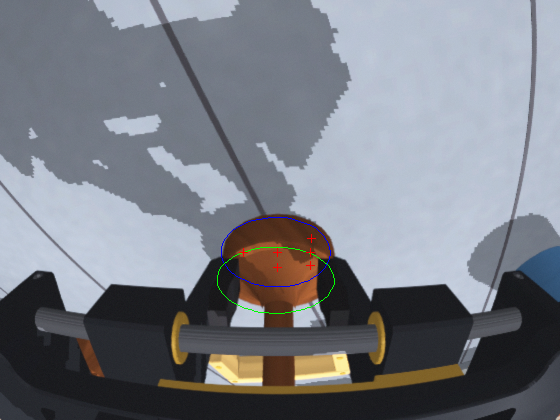

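The scene view shows the fingertips over the foot's near rim instead of behind it, and the stand hasn't moved. The visible fingertips seem to end about 20 mm short of the stated TCP. I'll back off along the same line and probe the boards to find the true tip height.

```bash
python3 -m crank '[-0.009,-0.0042,0,0,0,0,0.04, -0.018,-0.0084,0,0,0,0,0.04, -0.027,-0.0126,0,0,0,0,0.04, -0.036,-0.0168,0,0,0,0,0.04, -0.045,-0.021,0,0,0,0,0.04]'; python3 plan.py .50 .0165 0 -19.6 25
python3 - <<'E'
from h import *
import cv2
c="scene";im=r.grab_frame(c);print([(d["p"],d["extent"]) for d in r.outline_of(c,"stand")][:2])
t=np.array(r.sense()["tool_pos"]);u,v=[int(k) for k in proj(c,t)[0]]
cv2.drawMarker(im,(u,v),(0,255,0),0,8,1)
cv2.imwrite("pics/s8.png",cv2.resize(im[v-60:v+40,u-60:u+60],None,fx=6,fy=6,interpolation=cv2.INTER_CUBIC))
E
```

```text
time: 7.45
tool_pos: [0.4997, 0.0172, 0.0081]
tcp_rot: [-90.0, -24.8, -19.3]
force: [0.4, 0.2, 0.3]
opening: 0.0399
t 7.45 pos [0.4997 0.0172 0.0081] rot [-90.  -24.8 -19.3] F [0.4 0.2 0.3] q [ 16.  40. -39. 134. 105.  38. -42.]
shift [-0.0029  0.0076 -0.0006] turn [-0.002  0.004 -0.004] deg 0.4
[(0.66, [270.4, 150.0, 299.3, 217.6])]
```

View pics/s8.png

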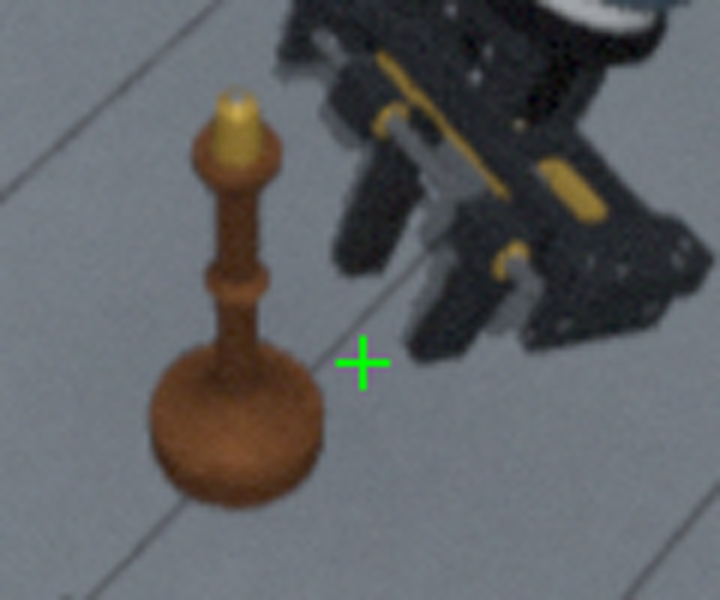

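```bash
python3 - <<'E'
from h import *
from scipy.spatial.transform import Rotation as Ro
s=r.sense();R=Ro.from_euler('xyz',s['tcp_rot'],degrees=True).as_matrix();t=np.array(s['tool_pos'])
u,v=[int(k) for k in proj("scene",t)[0]]
for d in(0,.01,.019,.025,.03):
  print(d,[((proj("scene",t+R@[x,-d,z])[0]-[u-60,v-60])*6).round() for x,z in((.009,-.02),(-.009,-.02),(.009,.02),(-.009,.02))], t+R@[-.009,-d,0])
E
```

```text
0 [array([321., 332.]), array([354., 325.]), array([375., 400.]), array([408., 393.])] [0.49127617 0.02024091 0.00413639]
0.01 [array([330., 314.]), array([363., 308.]), array([385., 383.]), array([418., 376.])] [0.48733625 0.02162355 0.01322293]
0.019 [array([339., 298.]), array([372., 292.]), array([394., 367.]), array([427., 360.])] [0.48379033 0.02286793 0.02140083]
0.025 [array([344., 287.]), array([377., 281.]), array([400., 356.]), array([433., 349.])] [0.48142638 0.02369751 0.02685276]
0.03 [array([349., 278.]), array([382., 272.]), array([405., 347.]), array([438., 340.])] [0.47945642 0.02438884 0.03139603]
```

The image suggests the tips end about 25 mm short of the TCP. I'll probe downwards gently.

```bash
python3 -m crank '[-0.0008,0.0018,0,0,0,0,0.04, -0.0017,0.0036,0,0,0,0,0.04, -0.0025,0.0054,0,0,0,0,0.04, -0.0034,0.0072,0,0,0,0,0.04, -0.0042,0.009,0,0,0,0,0.04]'
```

```text
time: 8.05
tool_pos: [0.5008, 0.0168, -0.002]
tcp_rot: [-90.0, -24.8, -19.4]
force: [1.2, 0.7, 0.6]
opening: 0.04
```

```bash
python3 -m crank '[-0.0004,0.0009,0,0,0,0,0.04, -0.0008,0.0018,0,0,0,0,0.04, -0.0013,0.0027,0,0,0,0,0.04, -0.0017,0.0036,0,0,0,0,0.04, -0.0021,0.0045,0,0,0,0,0.04]'
```

```text
time: 8.55
tool_pos: [0.5007, 0.0169, -0.0068]
tcp_rot: [-90.0, -24.8, -19.4]
force: [0.2, -0.8, 0.7]
opening: 0.04
```

```bash
python3 -m crank '[-0.0004,0.0009,0,0,0,0,0.04, -0.0008,0.0018,0,0,0,0,0.04, -0.0013,0.0027,0,0,0,0,0.04, -0.0017,0.0036,0,0,0,0,0.04, -0.0021,0.0045,0,0,0,0,0.04]'; python3 - <<'E'
from h import *
import cv2
c="scene";im=r.grab_frame(c)
cv2.imwrite("pics/s9.png",cv2.resize(im[130:240,250:370],None,fx=5,fy=5,interpolation=cv2.INTER_CUBIC))
E
```

```text
time: 9.05
tool_pos: [0.5006, 0.0169, -0.0118]
tcp_rot: [-90.0, -24.8, -19.4]
force: [0.5, -0.2, -0.2]
opening: 0.0407
```

View pics/s9.png

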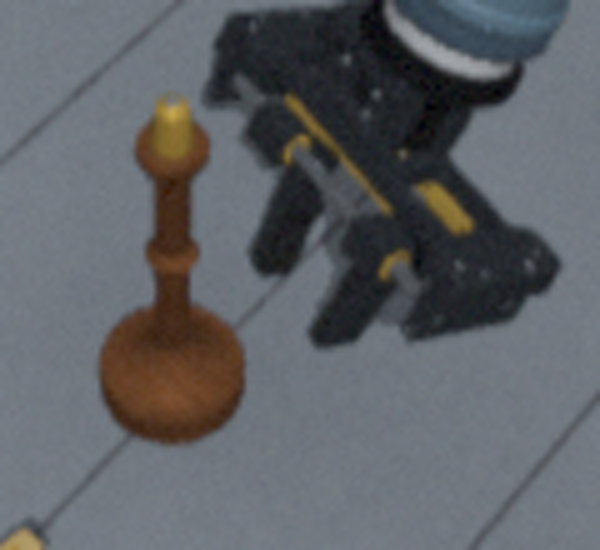

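```bash
python3 -m crank '[-0.0003,0.0006,0,0,0,0,0.04, -0.0006,0.0012,0,0,0,0,0.04, -0.0008,0.0018,0,0,0,0,0.04, -0.0011,0.0024,0,0,0,0,0.04, -0.0014,0.003,0,0,0,0,0.04]'
```

```text
time: 9.6
tool_pos: [0.5006, 0.0169, -0.0151]
tcp_rot: [-90.0, -24.8, -19.4]
force: [-0.0, -0.0, 0.3]
opening: 0.0398
```

```bash
python3 -m crank '[-0.0003,0.0006,0,0,0,0,0.04, -0.0006,0.0012,0,0,0,0,0.04, -0.0008,0.0018,0,0,0,0,0.04, -0.0011,0.0024,0,0,0,0,0.04, -0.0014,0.003,0,0,0,0,0.04]'
```

```text
time: 10.1
tool_pos: [0.5006, 0.0169, -0.0184]
tcp_rot: [-90.0, -24.8, -19.4]
force: [-0.3, 0.0, -0.2]
opening: 0.0397
```

```bash
python3 -m crank '[-0.0002,0.0004,0,0,0,0,0.04, -0.0004,0.0008,0,0,0,0,0.04, -0.0006,0.0012,0,0,0,0,0.04, -0.0008,0.0016,0,0,0,0,0.04, -0.0010,0.002,0,0,0,0,0.04]';  python3 - <<'E'
from h import *
import cv2
c="scene";im=r.grab_frame(c)
cv2.imwrite("pics/s10.png",cv2.resize(im[130:240,250:370],None,fx=5,fy=5,interpolation=cv2.INTER_CUBIC))
cv2.imwrite("pics/w10.png",r.grab_frame("wrist"))
E
```

```text
time: 10.6
tool_pos: [0.5006, 0.0169, -0.0206]
tcp_rot: [-90.0, -24.8, -19.4]
force: [0.1, -0.0, -0.1]
opening: 0.04
```

View pics/s10.png

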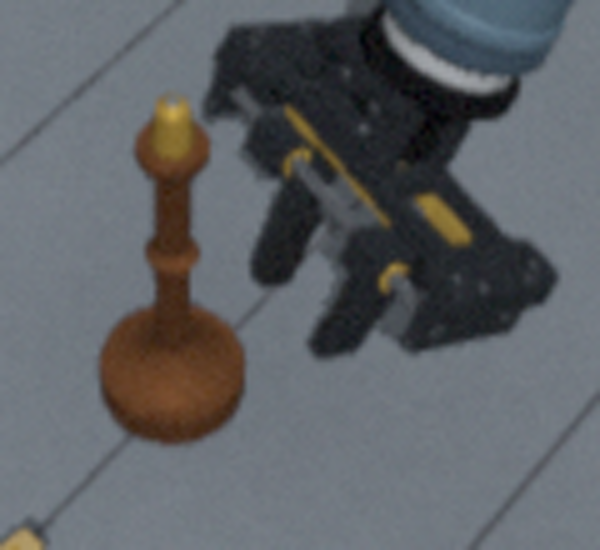

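View pics/w10.png

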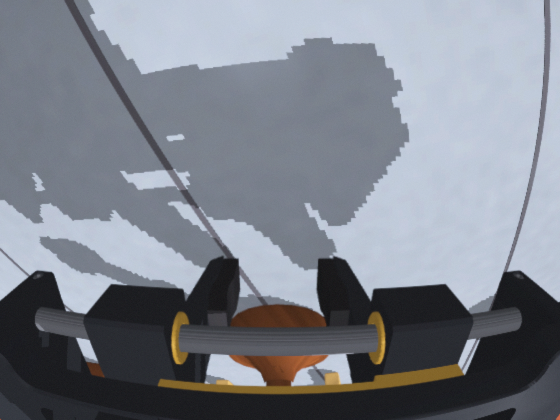

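No contact yet. The right finger's shadow tip at (320,268) is nearly meeting the fingertip at (330,260), so I'll go a few mm more.

```bash
python3 -m crank '[-0.0002,0.0004,0,0,0,0,0.04, -0.0004,0.0008,0,0,0,0,0.04, -0.0006,0.0012,0,0,0,0,0.04, -0.0008,0.0016,0,0,0,0,0.04, -0.0010,0.002,0,0,0,0,0.04]'
```

```text
time: 11.2
tool_pos: [0.5006, 0.017, -0.0226]
tcp_rot: [-90.0, -24.8, -19.4]
force: [-2.2, 0.5, 6.2]
opening: 0.0398
```

```bash
python3 -m crank '[-0.0002,0.0004,0,0,0,0,0.04, -0.0004,0.0008,0,0,0,0,0.04, -0.0006,0.0012,0,0,0,0,0.04, -0.0008,0.0016,0,0,0,0,0.04, -0.0010,0.002,0,0,0,0,0.04]'
```

```text
time: 11.7
tool_pos: [0.5008, 0.0169, -0.0233]
tcp_rot: [-90.1, -25.0, -19.3]
force: [-11.8, -1.5, 33.6]
opening: 0.0396
```

The boards were touched at TCP z of about -0.0225, so the real tips end about 29 mm behind the TCP. I'll raise the tips to about 3 mm above the boards and advance.

```bash
python3 -m crank '[0.0012,-0.0027,0,0,0,0,0.04, 0.0025,-0.0054,0,0,0,0,0.04, 0.008,-0.003,0,0,0,0,0.04, 0.0135,-0.0005,0,0,0,0,0.04, 0.019,0.002,0,0,0,0,0.04]'; python3 plan.py .532 .005 -.019 -19.6 25;
```

```text
time: 12.2
tool_pos: [0.5182, 0.0106, -0.019]
tcp_rot: [-90.0, -24.8, -19.4]
force: [-0.1, -0.2, -0.4]
opening: 0.0399
t 12.2 pos [ 0.5182  0.0106 -0.019 ] rot [-90.  -24.8 -19.4] F [-0.1 -0.2 -0.4] q [ 16.  44. -38. 131. 110.  39. -43.]
shift [ 0.0135  0.0062 -0.0007] turn [-0.001  0.003 -0.004] deg 0.3
```

```bash
python3 -m crank '[0.003,0.0014,0,0,0,0,0.04, 0.006,0.0028,0,0,0,0,0.04, 0.009,0.0042,0,0,0,0,0.04, 0.012,0.0056,0,0,0,0,0.04, 0.015,0.007,0,0,0,0,0.04]'; python3 plan.py .552 -.0025 -.019 -19.6 25
python3 - <<'E'
from rig import r
import cv2
cv2.imwrite("pics/s11.png",cv2.resize(r.grab_frame("scene")[130:240,230:350],None,fx=5,fy=5,interpolation=cv2.INTER_CUBIC))
cv2.imwrite("pics/w11.png",r.grab_frame("wrist"))
E
```

```text
time: 12.7
tool_pos: [0.5333, 0.0054, -0.019]
tcp_rot: [-90.0, -24.8, -19.4]
force: [0.4, -0.1, -0.3]
opening: 0.0399
t 12.7 pos [ 0.5333  0.0054 -0.019 ] rot [-90.  -24.8 -19.4] F [ 0.4 -0.1 -0.3] q [ 17.  44. -37. 130. 109.  37. -40.]
shift [ 0.0184  0.0085 -0.0013] turn [-0.002  0.004 -0.004] deg 0.3
```

View pics/s11.png

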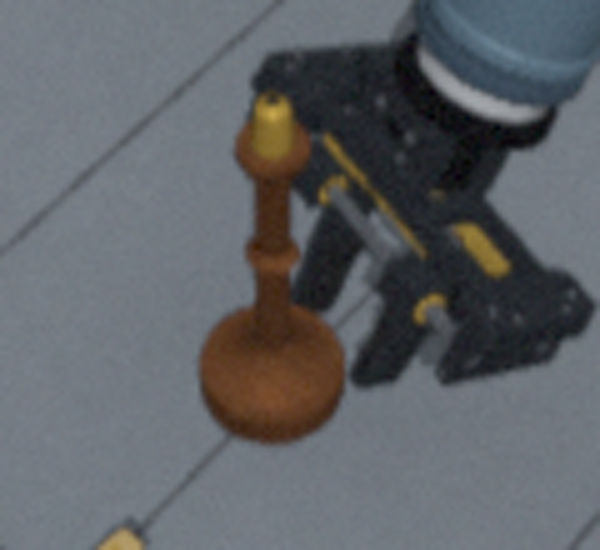

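View pics/w11.png

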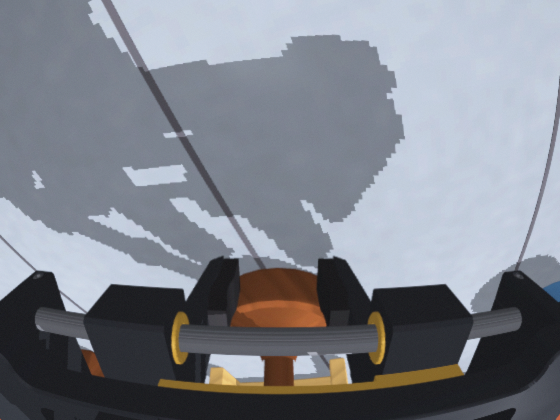

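The fingertips are low and just behind the foot, with the column well clear of the gripper body.

```bash
python3 -m crank '[0.003,0.0014,0,0,0,0,0.04, 0.006,0.0028,0,0,0,0,0.04, 0.009,0.0042,0,0,0,0,0.04, 0.012,0.0056,0,0,0,0,0.04, 0.015,0.007,0,0,0,0,0.04]'; python3 plan.py .552 -.0025 -.019 -19.6 25
python3 - <<'E'
from rig import r
import cv2
cv2.imwrite("pics/s12.png",cv2.resize(r.grab_frame("scene")[130:240,230:350],None,fx=5,fy=5,interpolation=cv2.INTER_CUBIC))
print([(d["p"],d["extent"]) for d in r.outline_of("scene","stand")][:1])
cv2.imwrite("pics/w12.png",r.grab_frame("wrist"))
E
```

```text
time: 13.3
tool_pos: [0.5488, -0.0001, -0.0191]
tcp_rot: [-90.0, -24.7, -19.4]
force: [-3.0, 1.1, 0.1]
opening: 0.0399
t 13.3 pos [ 5.488e-01 -1.000e-04 -1.910e-02] rot [-90.  -24.7 -19.4] F [-3.   1.1  0.1] q [ 17.  44. -36. 128. 107.  36. -38.]
shift [ 0.0036  0.0015 -0.0012] turn [-0.002  0.004 -0.004] deg 0.3
[(0.81, [264.3, 151.8, 295.2, 221.2])]
```

View pics/s12.png

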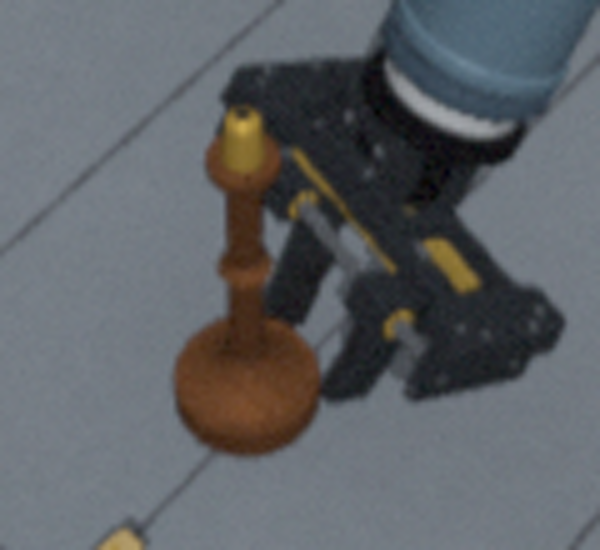

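View pics/w12.png

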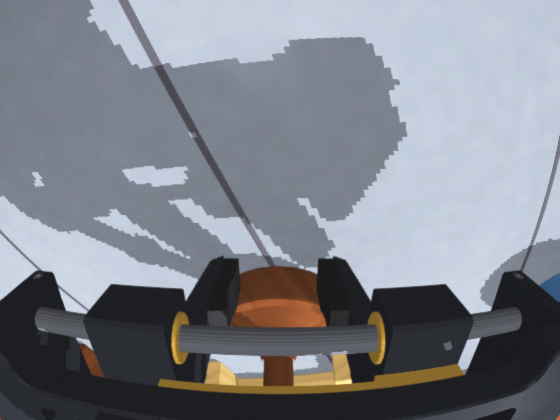

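The stand now slides upright, with the foot held in the fingers at about 3 N. Continuing.

```bash
python3 -m crank '[0.0045,0.0021,0,0,0,0,0.04, 0.009,0.0042,0,0,0,0,0.04, 0.0135,0.0063,0,0,0,0,0.04, 0.018,0.0084,0,0,0,0,0.04, 0.0225,0.0105,0,0,0,0,0.04]'
```

```text
time: 13.95
tool_pos: [0.5726, -0.0085, -0.0191]
tcp_rot: [-90.0, -24.8, -19.4]
force: [-2.1, 0.3, 0.6]
opening: 0.04
```

```bash
python3 -m crank '[0.0045,0.0021,0,0,0,0,0.04, 0.009,0.0042,0,0,0,0,0.04, 0.0135,0.0063,0,0,0,0,0.04, 0.018,0.0084,0,0,0,0,0.04, 0.0225,0.0105,0,0,0,0,0.04]'; python3 plan.py .6595 -.0406 -.019 -19.6 25
cat > look.py <<'E'
import sys
from h import *
import cv2
k=sys.argv[1]
a=r.grab_frame("top");print("top",[(d["p"],d["extent"]) for d in r.outline_of("top","stand")][:1])
b=r.grab_frame("scene");print("scene",[(d["p"],d["extent"]) for d in r.outline_of("scene","stand")][:1])
A=cv2.resize(a[140:250,220:360],None,fx=4,fy=4,interpolation=cv2.INTER_CUBIC)
B=cv2.resize(b[150:280,190:320],None,fx=4,fy=4,interpolation=cv2.INTER_CUBIC)
cv2.imwrite(f"pics/t{k}.png",A);cv2.imwrite(f"pics/s{k}.png",B);cv2.imwrite(f"pics/w{k}.png",r.grab_frame("wrist"))
E
python3 look.py 13
```

```text
time: 14.45
tool_pos: [0.5959, -0.0166, -0.0192]
tcp_rot: [-90.0, -24.8, -19.4]
force: [-3.4, 0.1, 0.7]
opening: 0.04
t 14.45 pos [ 0.5959 -0.0166 -0.0192] rot [-90.  -24.8 -19.4] F [-3.4  0.1  0.7] q [ 17.  45. -33. 122. 102.  33. -29.]
shift [ 0.0618  0.0282 -0.0015] turn [-0.001  0.004 -0.004] deg 0.3
top [(0.93, [268.9, 177.2, 294.6, 212.1])]
scene [(0.32, [188.6, 182.0, 225.2, 213.6])]
```

View pics/t13.png

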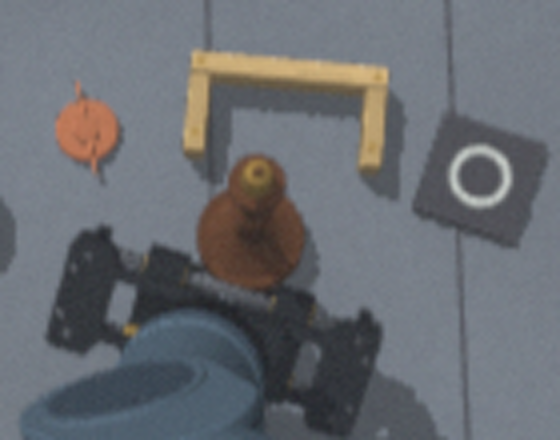

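View pics/s13.png

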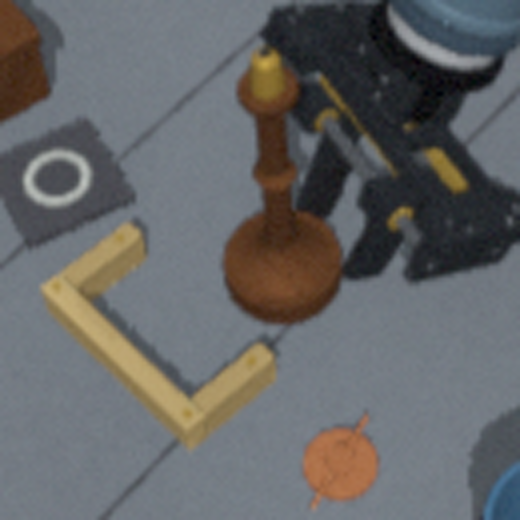

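```bash
cat > own.py <<'E'
import sys
from h import *
u,v=220+float(sys.argv[1])/4-.4,140+float(sys.argv[2])/4-.4
X=P("top",(u,v),.016)[:2];a=-.1208;d=X-[.7179,-.0530]
print("stand",X,"own",np.cos(a)*d[0]+np.sin(a)*d[1],-np.sin(a)*d[0]+np.cos(a)*d[1])
E
python3 own.py 251 235
```

```text
stand [ 0.620839   -0.02616311] own -0.09958769083260768 0.014944845940179962
```

The stand is at bay x -0.100, y 0.015, on the planned line into the mouth and upright. Continuing.

```bash
python3 -m crank '[0.0045,0.0021,0,0,0,0,0.04, 0.009,0.0042,0,0,0,0,0.04, 0.0135,0.0062,0,0,0,0,0.04, 0.018,0.0083,0,0,0,0,0.04, 0.0225,0.0104,0,0,0,0,0.04]'
```

```text
time: 15.2
tool_pos: [0.6193, -0.0249, -0.0193]
tcp_rot: [-90.0, -24.8, -19.4]
force: [-2.5, 1.4, 0.9]
opening: 0.0404
```

```bash
python3 -m crank '[0.0045,0.0021,0,0,0,0,0.04, 0.009,0.0042,0,0,0,0,0.04, 0.0135,0.0062,0,0,0,0,0.04, 0.018,0.0083,0,0,0,0,0.04, 0.0225,0.0104,0,0,0,0,0.04]'; python3 plan.py .658 -.039 -.019 -19.6 25; python3 look.py 14
```

```text
time: 15.7
tool_pos: [0.6427, -0.0331, -0.0193]
tcp_rot: [-90.0, -24.8, -19.4]
force: [-3.0, 0.5, 0.8]
opening: 0.0402
t 15.7 pos [ 0.6427 -0.0331 -0.0193] rot [-90.  -24.8 -19.4] F [-3.   0.5  0.8] q [ 17.  47. -31. 115.  96.  30. -20.]
shift [ 0.015   0.0066 -0.0005] turn [-0.001  0.004 -0.004] deg 0.3
top [(0.81, [272.4, 153.6, 300.4, 194.3])]
scene [(0.78, [228.1, 172.4, 257.9, 241.3])]
```

View pics/t14.png

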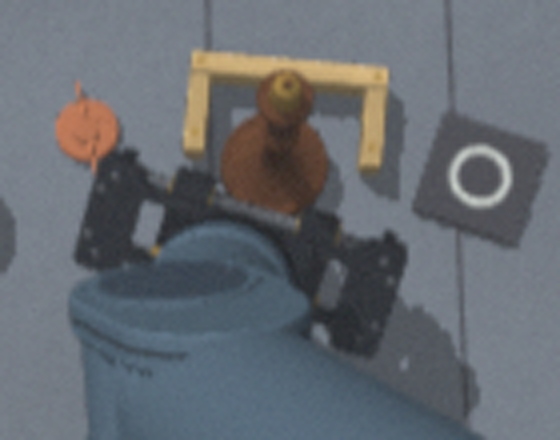

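View pics/s14.png

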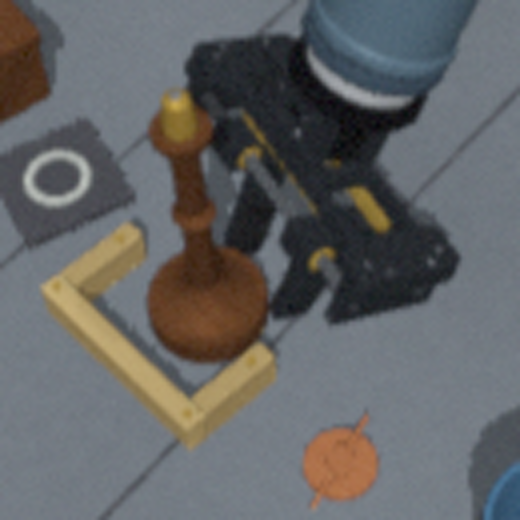

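```bash
python3 own.py 274.5 162; python3 -m crank '[0.002,0.0009,0,0,0,0,0.04, 0.004,0.0018,0,0,0,0,0.04, 0.006,0.0027,0,0,0,0,0.04, 0.008,0.0036,0,0,0,0,0.04, 0.010,0.0046,0,0,0,0,0.04]'
```

```text
stand [ 0.66837413 -0.0426136 ] own -0.05041658217479038 0.004342524366903395
time: 16.45
tool_pos: [0.6528, -0.0365, -0.0193]
tcp_rot: [-90.0, -24.8, -19.4]
force: [-3.3, 0.9, 1.6]
opening: 0.0401
```

```bash
python3 -m crank '[0.0006,0.0003,0,0,0,0,0.04, 0.0012,0.0006,0,0,0,0,0.04, 0.0018,0.0008,0,0,0,0,0.04, 0.0024,0.0011,0,0,0,0,0.04, 0.003,0.0014,0,0,0,0,0.04]'
```

```text
time: 16.95
tool_pos: [0.6558, -0.0377, -0.0193]
tcp_rot: [-90.0, -24.8, -19.4]
force: [-2.6, 1.3, 1.2]
opening: 0.0399
```

```bash
python3 look.py 15
```

```text
top [(0.71, [276.2, 150.8, 305.0, 188.4])]
scene [(0.7, [220.0, 175.0, 250.6, 240.5])]
```

View pics/t15.png

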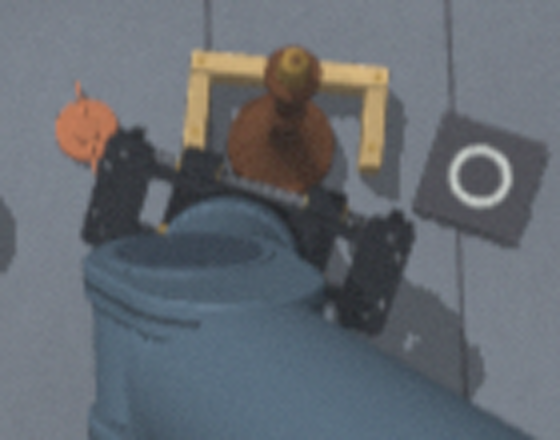

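View pics/s15.png

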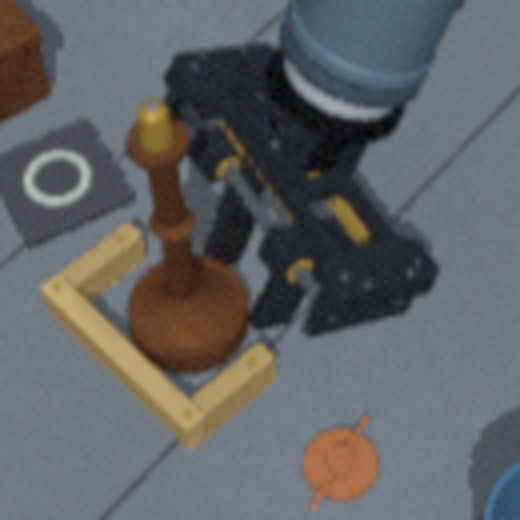

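The stand is inside the bay and almost at the back board, standing upright. I'll use fine steps until the force rises.

```bash
python3 -m crank '[0.0006,0.0003,0,0,0,0,0.04, 0.0012,0.0006,0,0,0,0,0.04, 0.0018,0.0008,0,0,0,0,0.04, 0.0024,0.0011,0,0,0,0,0.04, 0.003,0.0014,0,0,0,0,0.04]'
```

```text
time: 17.7
tool_pos: [0.659, -0.0388, -0.0193]
tcp_rot: [-90.0, -24.8, -19.4]
force: [-2.4, 2.1, 1.6]
opening: 0.0399
```

```bash
python3 -m crank '[0.0004,0.0002,0,0,0,0,0.04, 0.0008,0.0004,0,0,0,0,0.04, 0.0012,0.0006,0,0,0,0,0.04, 0.0016,0.0007,0,0,0,0,0.04, 0.002,0.0009,0,0,0,0,0.04]'
```

```text
time: 18.2
tool_pos: [0.6611, -0.0395, -0.0193]
tcp_rot: [-90.0, -24.8, -19.4]
force: [-1.7, 0.9, 1.1]
opening: 0.0397
```

```bash
python3 -m crank '[0.0004,0.0002,0,0,0,0,0.04, 0.0008,0.0004,0,0,0,0,0.04, 0.0012,0.0006,0,0,0,0,0.04, 0.0016,0.0007,0,0,0,0,0.04, 0.002,0.0009,0,0,0,0,0.04]'
```

```text
time: 18.7
tool_pos: [0.662, -0.0397, -0.0197]
tcp_rot: [-90.0, -24.7, -19.3]
force: [-9.4, 2.5, 4.0]
opening: 0.0401
```

```bash
python3 look.py 16
```

```text
top []
scene []
```

View pics/s16.png

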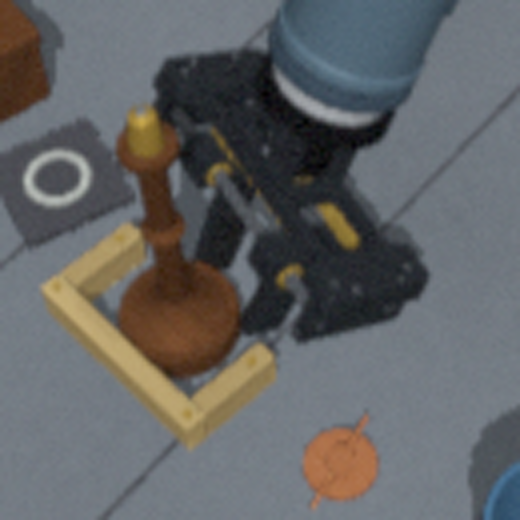

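The force rose to about 10 N and the foot is against the back board. Backing off straight.

```bash
python3 -m crank '[-0.002,-0.0009,0,0,0,0,0.04, -0.006,-0.0028,0,0,0,0,0.04, -0.014,-0.0065,0,0,0,0,0.04, -0.025,-0.0117,0,0,0,0,0.04, -0.04,-0.0187,0,0,0,0,0.04]'
```

```text
time: 19.45
tool_pos: [0.6225, -0.0262, -0.0184]
tcp_rot: [-90.0, -24.9, -19.4]
force: [0.9, -0.1, -0.1]
opening: 0.0399
```

```bash
python3 -m crank '[-0.018,-0.0085,0,0,0,0,0.04, -0.036,-0.0175,0,0,0,0,0.04, -0.054,-0.026,0,0,0,0,0.04, -0.072,-0.034,0,0,0,0,0.04, -0.08,-0.038,0,0,0,0,0.04]'; python3 look.py 17
```

```text
time: 19.95
tool_pos: [0.537, 0.0042, -0.0179]
tcp_rot: [-90.0, -24.8, -19.3]
force: [0.2, -0.5, 1.0]
opening: 0.0403
top [(0.98, [275.7, 149.1, 304.9, 188.5])]
scene [(0.73, [219.4, 175.5, 251.2, 244.7])]
```

View pics/t17.png

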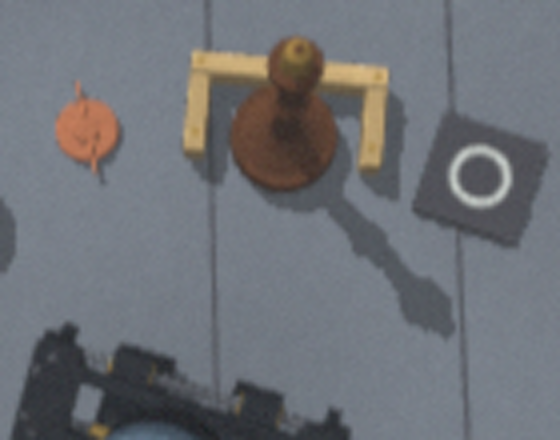

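View pics/s17.png

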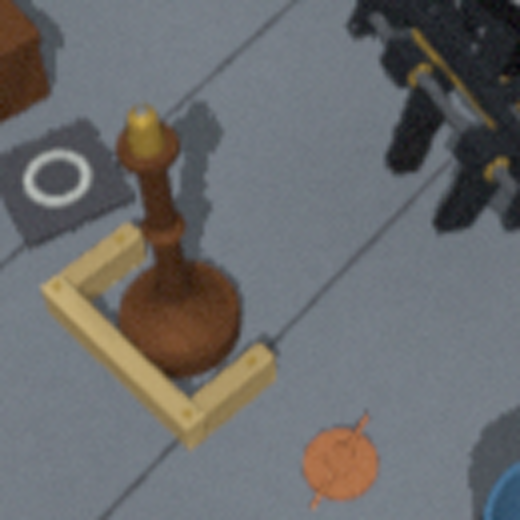

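```bash
python3 own.py 284 136; python3 -m crank '[0.01,-0.018,0,0,0,0,0.04, 0.02,-0.036,0,0,0,0,0.04, 0.02,-0.045,0,0,0,0,0.04, 0.02,-0.045,0,0,0,0,0.04, 0.02,-0.045,0,0,0,0,0.04]'; python3 - <<'E'
from h import *
import cv2
im=r.grab_frame("top")
for n,a in {"mug":(159.4,152.6,206.7,191.7),"music_box":(361.3,162.9,421.2,209.9),"brooch":(233.4,165.9,252.3,179.3),"tile":(324.5,169.3,352.4,198.9),"vase":(138.2,185.8,172.2,220.1),"bowl":(152.1,244.3,193.1,283.1),"polish_jar":(419.5,246,442.7,269.5)}.items():
    o=r.outline_of("top",n);print(n,np.round(np.array(o[0]["extent"])-a,1) if o else None)
E
```

```text
stand [ 0.68545391 -0.04926177] own -0.03266012281759987 -0.00019896943983336874
time: 20.7
tool_pos: [0.5379, 0.0036, 0.0313]
tcp_rot: [-90.0, -24.8, -19.4]
force: [0.4, -0.3, 0.6]
opening: 0.0401
mug [-2.1 -0.9 -0.2  3. ]
music_box None
brooch [ 0.8 -1.2 -0.7  2.3]
tile [-1.5  0.2  4.1  4.6]
vase [-1.7 -0.2 -0.7 -2.9]
bowl [ 1.5 -2.4 -1.1  1.5]
polish_jar [-3.3  3.  -2.4 -2.3]
```

The stand is at bay x -0.033, y 0.000, which is against the back board within the measuring error. It is upright, and the robot is well clear. The bystanders' outlines are unchanged within detector noise, so I'm handing in.

```bash
python3 -c "
from rig import r
print(r.job_done())"
```

```text
the job is handed in; nothing more can be done
None
```

I pushed the stand by its foot, upright, into the bay until the push force rose from about 3 N to about 10 N against the back board. I then backed straight off, lifted clear and handed in at about 21 s of the 72 s allowed.

- **Final position:** the last top image puts the stand at bay x ≈ -0.033 m and y ≈ 0.000 m, inside the allowed window. That x should be -0.035 m with the foot touching the board, so the 2 mm difference is within calibration error. It looked upright in both views.
- **Bystanders:** the mug, brooch, tile, vase, bowl and polish jar sat where they were, within 5 pixels of outline noise. The detector missed the music box in the final check, but the arm never worked near it.
- **Fingertip error:** the real fingertips ended about 29 mm short of the stated TCP. Because of this, my first approach passed over the foot's rim, with no force felt and the stand unmoved. I backed off and touched the boards lightly, up to 34 N on the fingertips, to find the true tip height before pushing.

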